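# Dispense a roller with the press lever and ease the lid shut

### The job

At the parts bench, press the dispenser's lever all the way down with closed fingertips so that its lid lifts fully and the steel roller inside rolls out into the tray. Then let the lever come up slowly under your fingers, so that the lid goes down gently and shuts without slamming, and move clear. Work by the lever alone: do not touch the lid or the roller, pick nothing up, and leave the other things on the bench where they are.

Things in the scene. Friction and masses are not known exactly. Their poses are not given: they have to be found in the camera images.
- dispenser: Fixed grey sheet-metal parts dispenser on a steel base plate 300 x 190 mm. Origin on the work surface, under the step between tray and magazine; its -x axis points out of the front, z up. Open tray in front: x -110 to 0, y -40 to 40, rims 52 to 58 mm high. Lidded magazine behind: x 0 to 167, y -40 to 40, 150 mm high, with a ramp inside that falls towards the tray. A black linkage cover stands on its right side (y -40 to -70, x 5 to 180, up to 148 mm high).
- lid_front (a point): Middle of the top front edge of the bare aluminium lid (172 x 84 mm, 0.35 to 0.7 kg; a 94 mm apron under this edge holds the roller back). At dispenser x -4, z 153 when shut. Hinge at the rear (dispenser x 165, z 149). Its z axis tilts by the lid's angle = 1.7 x lever angle, up to 0.85 rad, when this edge is about 278 mm up. If the lever is let go, the lid falls and slams.
- lever (a joint): Angle of the press lever on the right (-y) side of the dispenser: 0 = up, lid shut; 0.5 rad = all the way down, lid fully open. No spring or catch: only the lid's weight brings it back up (about 3 to 7 N at the pad).
- lever_pad (a point): Centre of the upper face of the lever's black flat pad (40 mm along the lever, 36 mm wide, 8 mm thick), the place to press. At dispenser x -112, y -102, z 149 mm when up. Lever pivot: dispenser x 30, z 100. The pad tilts from 0.28 rad nose-up (lever up) to 0.22 rad nose-down, sinking 73 mm and moving less than 10 mm lengthwise. 44 mm to the side is the tray, no higher than 58 mm.
- roller_center (a point): Centre of the plain steel roller, 32 mm diameter and 60 mm long, axis along dispenser y, 0.2 kg. At the start it lies on the ramp inside the shut magazine against the lid's apron (dispenser x about 14, z 66 mm); once the lid is up it rolls out by itself in under a second and comes to rest against the tray's front rim (dispenser x about -92, z 26 mm).
- tray_middle (a point): Middle of the tray's floor, at dispenser x -55, y 0, 13 mm above the work surface.
- spare_roller: Bystander: another such roller, standing on end on the bench to the left of the tray, 32 mm diameter, 60 mm high. Origin under its centre.
- terminal: Bystander: hand-held terminal lying flat, 75 x 150 x 14 mm, black with a screen. Origin under its centre.
- tape_roll: Bystander: cardboard-brown tape roll lying flat to the right of the lever, 96 mm diameter, 48 mm high. Origin under its centre.
- screw_jar: Bystander: small white jar, 56 mm diameter, 75 mm high, right of the magazine. Origin under its centre.
- wrench: Bystander: steel wrench lying on the left of the bench.
- small_carton: Bystander: cardboard carton 120 x 90 x 70 mm on the right. Origin under its centre.

How it is judged:
By the outcome, as a careful person would: the job done as asked, in the order asked, and still so for the second after the job is handed in, with the robot touching nothing.
It also fails if it takes over 35 s, if anything falls off the work surface, if the arm or the gripper's body presses on something with over 40 N, if the wrist force passes 120 N, or if a joint passes its speed limit or range.

### The arm

A 6-joint arm with a two-finger parallel gripper is mounted at the origin on the work surface. World frame = base frame: x ahead of the robot, y to its left, z up, the work surface at z = 0. Lengths are in m, angles in degrees, forces in N, time in s.
With the tool pointing down it reaches from about 0.25 to 0.725 m from the base axis. Payload 9.7 kg.
Tool frame: the origin (TCP) lies between the finger pads; the fingertips stand 11 mm ahead of it and the grasp point (between the pads) lies 8 mm behind it; z points along the fingers, y is the direction in which the jaws open and shut (so a half turn about z gives the same grasp; the last joint's range is limited). The gripper opens to 85 mm and grips with 20 to 120 N. Pads are 22 mm wide; open, the fingers measure 114 mm over their backs; the gripper's body (76 mm by 85 mm) begins 54 mm behind the grasp point. The pads swing forward as they close: fully open they stand 13 mm farther back than shut.
Start: joints at [74.714, 4.979, 10.078, 95.1, 0, 90], TCP at [0.145, 0.531, 0.242] pointing down, gripper open.
Joint ranges: [-179.16, 179.16], [-48.56, 103.87], [-65.8, 70.77], [-126.05, 130.52], [-82.76, 87.17], [-180, 180]. Speed limits (degrees/s): [127.2, 127.2, 147.25, 180, 180, 180].

### API

Orientations are given as [roll, pitch, yaw] about the fixed x, y, z axes, in that order (R = Rz(yaw) Ry(pitch) Rx(roll)).
In Python, from workcell import bot gives the robot as it stands.
- The arm moves only by the tool play_rows, never from a script. Its argument "targets" is a list of rows, each an object of numbers: "fingers": the gripper command: -1 is shut, 1 is fully open, values between are in proportion; "x", "y", "z": the shift along the tool's x, y, z in m; "wx", "wy", "wz": the turn, a rotation vector about the tool's x, y, z in degrees. In form: [{"fingers": .., "x": .., "y": .., "z": .., "wx": .., "wy": .., "wz": ..}, ...]. A call has 1 to 20 rows; each row is the pose to reach, as a shift and turn from the pose commanded when the call began, along the tool's axes at that moment; what a row does not reach only later rows make up. A row lasts 1/12 s, in which the tool goes at most 41.7 mm and 7.16 degrees, less where a joint would pass 70% of its speed; a pose out of reach is approached as far as the arm can. A call with a gripper value outside its range is refused whole. The fingers move at their own pace and stop on an object; "grip_force" is the grip in N (left out, the last holds). Time passes only in rows, so rows that repeat a pose let the fingers close. It gives the time, the measured TCP pose, the force and the opening at its end, in the units of the state.
- bot.get_obs(): the state, without advancing time (a new reading comes with each control period).
- bot.camera(name): name is "scene" or "top" or "wrist"; returns (picture, depth): 384x512x3 uint8, blue, green, red; 384x512 float32, m along the optical axis (not along the pixel's ray), 0 where there is no reading.
- bot.get_calibration(name): a dict with "fx", "fy", "cx", "cy" (pixels), "camera_from_world" (4x4, takes a point from world to camera coordinates). Camera axes: x right, y down, z forward; pixel columns grow to the right and rows downward; lengths in m; the calibration is good to about 2 mm. A picture is of the moment at which its call begins: read the wrist's pose just before it. get_calibration takes no time and is no camera call; for the wrist camera it gives the pose at the moment of the call.
- bot.job_done(): hands the job in, once; it reports no verdict.
Trained networks look in the newest picture that a camera, given by its name, has taken for a name from the list of things; names that differ only in an ending like _2 or _b are one class to them, and where a whole thing is asked for, a point or a joint stands for the part that bears it (a point fixed in the world has none). Each returns a list of dicts, best first, with "confidence" (0 to 1); they miss things now and then, are a little off and sometimes report something else, mostly with a low value. They report only what shows in the picture. A call takes as long as a camera call.
- bot.look_for(query, camera): "extent" ([left, top, right, bottom] in pixels, round what is visible of it).
- bot.outline_of(query, camera): "region" (384x512 bool, what is visible of it) and "extent" ([left, top, right, bottom] in pixels, round what is visible of it).
- bot.place_of(query, camera): "point" ([row, column] in pixels: a listed point, or the origin of a listed thing).
The state is a dict: "time": time; "q": joint angles; "qd": joint speeds; "joint_efforts": joint torques, N m; "ee_pos": TCP position; "tcp_rot": TCP orientation; "wrist_force": force on the tool from outside, world axes, zero at the start; "torque": the same for the moment, N m; "opening": finger opening in m.
Only numpy, scipy, OpenCV 4.12 (cv2) and the standard library are available. Lean on these libraries where they do the work, as an engineer would, in place of code of your own. Each camera call takes 0.05 s, during which the arm holds its last target.

## Working session

There is one attempt and no reset: what is moved stays moved. The work goes in short steps, Python scripts to look and compute and a tool call to move; the robot and the scene stay as the last step left them, time stands still between calls to the robot, and variables do not carry over. Pictures are saved under pics/ and viewed, and the job is handed in when it is done.

Besides the shell and the picture viewer there is one more tool, called after "Call:" by a JSON object that holds its "api" and its "payload". play_rows: Moves the arm, as the interface text tells. Its arguments: {"type":"object","properties":{"targets":{"type":"array","items":{"type":"object","properties":{"fingers":{"type":"number"},"x":{"type":"number"},"y":{"type":"number"},"z":{"type":"number"},"wx":{"type":"number"},"wy":{"type":"number"},"wz":{"type":"number"}}}},"grip_force":{"type":"number"}},"required":["targets"]}

```bash
mkdir -p pics
cat > h.py <<'E'
import numpy as np,cv2
from workcell import bot
def world(cam,u,v,d):
    c=bot.get_calibration(cam);T=np.linalg.inv(np.array(c["camera_from_world"]))
    p=np.array([(u-c["cx"])/c["fx"]*d,(v-c["cy"])/c["fy"]*d,d,1]);return (T@p)[:3]
def proj(cam,P):
    c=bot.get_calibration(cam);p=np.array(c["camera_from_world"])@np.append(P,1)
    return c["fx"]*p[0]/p[2]+c["cx"],c["fy"]*p[1]/p[2]+c["cy"],p[2]
def at(cam,dep,rc):
    r,c=int(round(rc[0])),int(round(rc[1]));w=dep[max(r-2,0):r+3,max(c-2,0):c+3];w=w[w>0]
    return world(cam,rc[1],rc[0],np.median(w)) if len(w) else None
E
python3 - <<'E'
from h import *
np.set_printoptions(precision=4,suppress=True)
print(bot.get_obs())
for cam in["scene","top"]:
    im,d=bot.camera(cam);cv2.imwrite(f"pics/{cam}0.png",im);np.save(f"{cam}0.npy",d)
    for n in["dispenser","lid_front","lever_pad","tray_middle","tape_roll","screw_jar","spare_roller","terminal","small_carton"]:
        for r in bot.place_of(n,cam)[:1]:
            print(cam,n,round(r["confidence"],2),r["point"],at(cam,d,r["point"]))
E
```

```text
{'time': 0.0, 'q': array([74.7118,  5.0102, 10.0334, 95.1003, -0.0012, 90.0021]), 'qd': array([ 0.0349,  0.0449,  0.0488, -0.09  , -0.01  , -0.0279]), 'joint_efforts': array([  0.0013, -52.0385,  46.4807,   0.0162,  -0.    ,   0.    ]), 'ee_pos': array([0.145 , 0.5303, 0.2416]), 'tcp_rot': array([-179.9229,    0.0012,  164.7097]), 'wrist_force': array([ 0.555 , -0.0048,  0.533 ]), 'torque': array([ 0.0172, -0.0237,  0.0309]), 'opening': 0.08514749387849682}
scene dispenser 0.73 [197.2, 215.0] [ 0.6511 -0.108   0.0987]
scene lid_front 0.75 [168.5, 209.4] [ 0.4585 -0.2153  0.0031]
scene lever_pad 0.81 [143.2, 205.4] [ 0.4669 -0.2145  0.1485]
scene tray_middle 0.98 [188.2, 226.0] [ 0.5393 -0.1146  0.0131]
scene tape_roll 0.92 [160.8, 188.0] [ 0.48   -0.2921  0.043 ]
scene screw_jar 0.54 [192.8, 167.8] [ 0.6445 -0.2977  0.0387]
scene spare_roller 0.44 [209.7, 246.1] [ 0.6179 -0.0088  0.0257]
scene terminal 0.82 [186.4, 266.6] [0.4835 0.0278 0.0142]
scene small_carton 0.62 [162.0, 128.0] [ 0.5687 -0.4978  0.0561]
top dispenser 0.82 [197.0, 297.9] [ 0.5835 -0.1482  0.08  ]
top lid_front 0.66 [191.8, 295.8] [ 0.59   -0.1361  0.1494]
top lever_pad 0.74 [227.0, 322.4] [ 0.4697 -0.2192  0.1466]
top tray_middle 0.61 [208.5, 293.4] [ 0.5525 -0.1355  0.0131]
top tape_roll 0.59 [238.4, 346.4] [ 0.4398 -0.3237  0.    ]
top screw_jar 0.79 [184.4, 342.1] [ 0.6249 -0.3065  0.0755]
top spare_roller 0.69 [219.0, 112.4] [0.5333 0.5293 0.0049]
top terminal 0.78 [235.6, 249.1] [0.4581 0.0282 0.0162]
top small_carton 0.62 [213.6, 410.0] [ 0.5152 -0.5375  0.0703]
```

View pics/scene0.png

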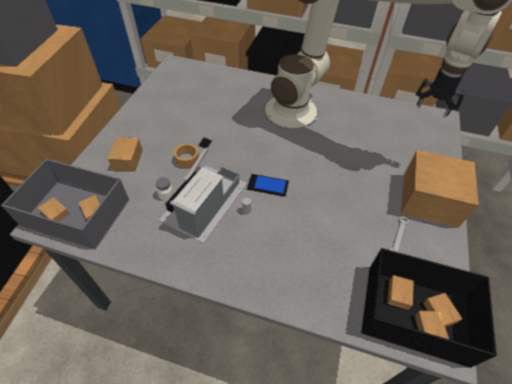

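View pics/top0.png

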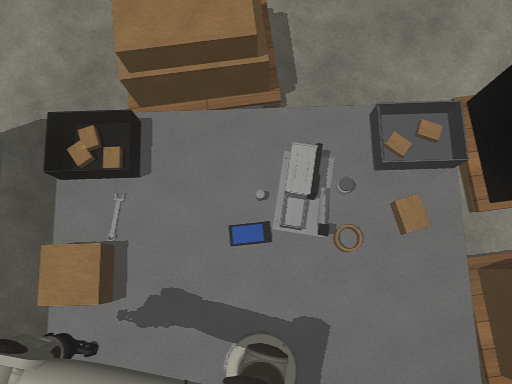

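The scene view shows the pad at about (205,143) and the lid at (200,190). The top view shows the pad at about (323,230), with the tape roll right of it at (348,237) and the lid at (303,168). Next I'll fit the dispenser pose from the depth.

Run:
```python
from h import *
np.set_printoptions(precision=4,suppress=True)
for cam in["top","scene"]:
    d=np.load(f"{cam}0.npy");c=bot.get_calibration(cam);T=np.linalg.inv(np.array(c["camera_from_world"]))
    v,u=np.mgrid[:384,:512];P=np.stack([(u-c["cx"])/c["fx"]*d,(v-c["cy"])/c["fy"]*d,d,np.ones_like(d)],-1)@T.T
    P=P[...,:3];ok=(d>0)
    box=ok&(P[...,0]>.38)&(P[...,0]<.85)&(P[...,1]>-.3)&(P[...,1]<.0)
    m=box&(P[...,2]>.146)&(P[...,2]<.165)
    n,l,st,ce=cv2.connectedComponentsWithStats(m.astype(np.uint8))
    for i in range(1,n):
        if st[i,4]<8: continue
        Q=P[l==i];r=cv2.minAreaRect((Q[:,:2]*1000).astype(np.float32))
        print(cam,st[i],Q.mean(0),Q[:,2].min(),Q[:,2].max(),r)
    m=box&(P[...,2]>.12)&(P[...,2]<.165)&(P[...,0]<.53)&(P[...,1]<-.18);Q=P[m]
    print("pad",len(Q),Q.mean(0),Q.min(0),Q.max(0))
    if cam=="top":
        print(np.c_[u[m],v[m],Q][:60])
    for n in ["lid_front","lever_pad","tape_roll"]:
        for r in bot.look_for(n,cam)[:2]:print(cam,n,r)
im=cv2.imread("pics/top0.png")[120:260,260:380];cv2.imwrite("pics/topz.png",cv2.resize(im,None,fx=4,fy=4,interpolation=2))
im=cv2.imread("pics/scene0.png")[110:250,130:280];cv2.imwrite("pics/scz.png",cv2.resize(im,None,fx=4,fy=4,interpolation=2))
```

```text
top [ 285  141   37   54 1384] [ 0.6747 -0.16    0.1535] 0.14600584814319184 0.16470085825809289 ((673.6455078125, -164.6985321044922), (105.53720092773438, 185.4011993408203), 80.4312515258789)
top [317 223  12  13 104] [ 0.4599 -0.2176  0.1512] 0.14601883149325734 0.1595474155561254 ((462.3696594238281, -217.58609008789062), (37.85666275024414, 38.49951171875), 78.476318359375)
pad 178 [ 0.4742 -0.2162  0.146 ] [ 0.4422 -0.2386  0.1234] [ 0.5298 -0.1991  0.1595]
[[318.     210.       0.5298  -0.2106   0.1234]
 [319.     210.       0.5287  -0.2131   0.1308]
 [320.     210.       0.5284  -0.2162   0.1326]
 [321.     210.       0.5287  -0.22     0.1294]
 [318.     211.       0.5258  -0.2099   0.128 ]
 [319.     211.       0.5257  -0.2133   0.1277]
 [320.     211.       0.5248  -0.2158   0.1343]
 [321.     211.       0.5254  -0.2198   0.1291]
 [318.     212.       0.5213  -0.2086   0.1363]
 [319.     212.       0.5213  -0.212    0.1359]
 [320.     212.       0.5216  -0.2158   0.1324]
 [318.     213.       0.5182  -0.2087   0.1347]
 [319.     213.       0.5184  -0.2124   0.1318]
 [320. 
[... 2638 characters left out ...]
8007 ((463.1861267089844, -216.32801818847656), (35.9119987487793, 34.10953903198242), 80.93882751464844)
scene [ 166  167   58   48 1266] [ 0.6838 -0.1586  0.1532] 0.1461406987268451 0.16182739041173133 ((676.7680053710938, -162.73880004882812), (105.92644500732422, 181.79856872558594), 80.44619750976562)
pad 155 [ 0.4803 -0.2127  0.1437] [ 0.4439 -0.2373  0.1224] [ 0.5285 -0.197   0.1574]
scene lid_front {'extent': [170.2, 165.9, 222.3, 215.8], 'confidence': 0.88}
scene lid_front {'extent': [393.2, 219.2, 410.7, 253.8], 'confidence': 0.5}
scene lever_pad {'extent': [183.1, 140.5, 211.2, 178.8], 'confidence': 0.72}
scene tape_roll {'extent': [174.6, 144.1, 198.5, 168.6], 'confidence': 0.87}
```

View pics/topz.png

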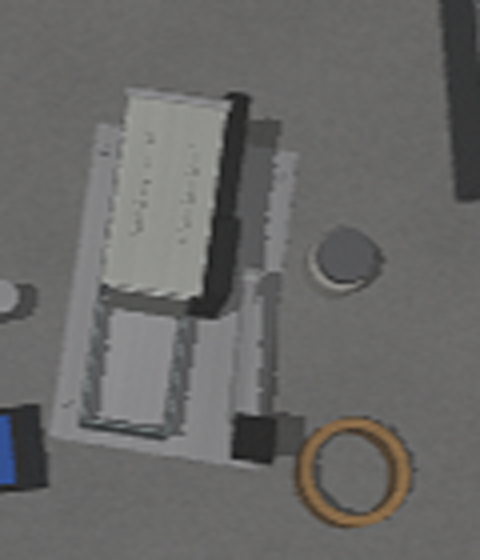

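View pics/scz.png

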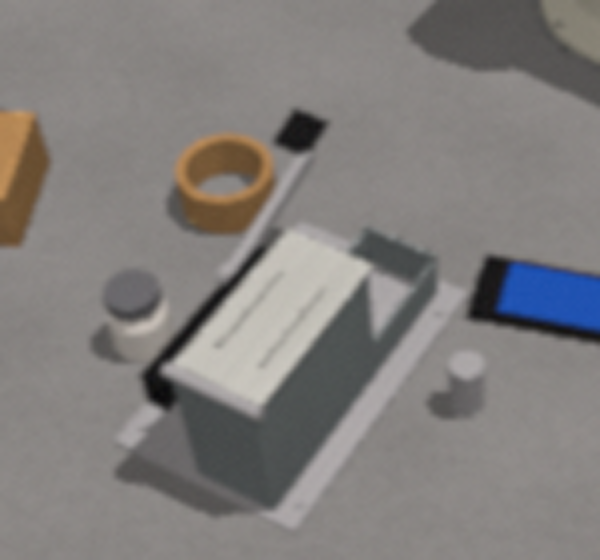

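Lid and pad fits agree: yaw is about -9.6°, origin about (0.590, -0.135) and pad centre about (0.463, -0.217, 0.149). I'll shut the fingers and go above the pad.

Call:
{"api": "play_rows", "payload": {"targets": [{"fingers": -1, "x": -0.34, "y": -0.353, "z": 0, "wz": 45}, {"fingers": -1, "x": -0.34, "y": -0.353, "z": 0, "wz": 45}, {"fingers": -1, "x": -0.34, "y": -0.353, "z": 0, "wz": 45}, {"fingers": -1, "x": -0.34, "y": -0.353, "z": 0, "wz": 45}, {"fingers": -1, "x": -0.34, "y": -0.353, "z": 0, "wz": 45}, {"fingers": -1, "x": -0.34, "y": -0.353, "z": 0, "wz": 45}, {"fingers": -1, "x": -0.34, "y": -0.353, "z": 0, "wz": 45}, {"fingers": -1, "x": -0.34, "y": -0.353, "z": 0, "wz": 45}, {"fingers": -1, "x": -0.34, "y": -0.353, "z": 0, "wz": 60}, {"fingers": -1, "x": -0.34, "y": -0.353, "z": 0, "wz": 60}, {"fingers": -1, "x": -0.506, "y": -0.636, "z": 0.03, "wz": 84.3}, {"fingers": -1, "x": -0.506, "y": -0.636, "z": 0.03, "wz": 84.3}, {"fingers": -1, "x": -0.506, "y": -0.636, "z": 0.03, "wz": 84.3}, {"fingers": -1, "x": -0.506, "y": -0.636, "z": 0.03, "wz": 84.3}, {"fingers": -1, "x": -0.506, "y": -0.636, "z": 0.03, "wz": 84.3}, {"fingers": -1, "x": -0.506, "y": -0.636, "z": 0.03, "wz": 84.3}, {"fingers": -1, "x": -0.506, "y": -0.636, "z": 0.03, "wz": 84.3}, {"fingers": -1, "x": -0.506, "y": -0.636, "z": 0.03, "wz": 84.3}, {"fingers": -1, "x": -0.506, "y": -0.636, "z": 0.03, "wz": 84.3}, {"fingers": -1, "x": -0.506, "y": -0.636, "z": 0.03, "wz": 84.3}]}}

```text
$.targets[0]: bad value
```

Call:
{"api": "play_rows", "payload": {"targets": [{"fingers": -1, "x": -0.34, "y": -0.353, "z": 0, "wx": 0, "wy": 0, "wz": 45}, {"fingers": -1, "x": -0.34, "y": -0.353, "z": 0, "wx": 0, "wy": 0, "wz": 45}, {"fingers": -1, "x": -0.34, "y": -0.353, "z": 0, "wx": 0, "wy": 0, "wz": 45}, {"fingers": -1, "x": -0.34, "y": -0.353, "z": 0, "wx": 0, "wy": 0, "wz": 45}, {"fingers": -1, "x": -0.34, "y": -0.353, "z": 0, "wx": 0, "wy": 0, "wz": 45}, {"fingers": -1, "x": -0.34, "y": -0.353, "z": 0, "wx": 0, "wy": 0, "wz": 45}, {"fingers": -1, "x": -0.34, "y": -0.353, "z": 0, "wx": 0, "wy": 0, "wz": 60}, {"fingers": -1, "x": -0.34, "y": -0.353, "z": 0, "wx": 0, "wy": 0, "wz": 60}, {"fingers": -1, "x": -0.34, "y": -0.353, "z": 0, "wx": 0, "wy": 0, "wz": 60}, {"fingers": -1, "x": -0.34, "y": -0.353, "z": 0, "wx": 0, "wy": 0, "wz": 60}, {"fingers": -1, "x": -0.506, "y": -0.636, "z": 0.03, "wx": 0, "wy": 0, "wz": 84.3}, {"fingers": -1, "x": -0.506, "y": -0.636, "z": 0.03, "wx": 0, "wy": 0, "wz": 84.3}, {"fingers": -1, "x": -0.506, "y": -0.636, "z": 0.03, "wx": 0, "wy": 0, "wz": 84.3}, {"fingers": -1, "x": -0.506, "y": -0.636, "z": 0.03, "wx": 0, "wy": 0, "wz": 84.3}, {"fingers": -1, "x": -0.506, "y": -0.636, "z": 0.03, "wx": 0, "wy": 0, "wz": 84.3}, {"fingers": -1, "x": -0.506, "y": -0.636, "z": 0.03, "wx": 0, "wy": 0, "wz": 84.3}, {"fingers": -1, "x": -0.506, "y": -0.636, "z": 0.03, "wx": 0, "wy": 0, "wz": 84.3}, {"fingers": -1, "x": -0.506, "y": -0.636, "z": 0.03, "wx": 0, "wy": 0, "wz": 84.3}, {"fingers": -1, "x": -0.506, "y": -0.636, "z": 0.03, "wx": 0, "wy": 0, "wz": 84.3}, {"fingers": -1, "x": -0.506, "y": -0.636, "z": 0.03, "wx": 0, "wy": 0, "wz": 84.3}]}}

```text
time: 2.97
ee_pos: [0.4657, -0.2199, 0.2116]
tcp_rot: [-180.0, 0.0, 80.3]
wrist_force: [0.9, 0.6, 0.1]
opening: 0.0001
```

Run:
```python
from h import *
np.set_printoptions(precision=4,suppress=True)
o=bot.get_obs();print(o["ee_pos"],o["tcp_rot"],o["q"])
for cam in["wrist","scene"]:
    im,d=bot.camera(cam)
    r=bot.place_of("lever_pad",cam)
    for x in r[:2]: print(cam,x, at(cam,d,x["point"]))
    for P in ([.463,-.217,.149],[.5901,-.1352,.153]):
        u,v,_=proj(cam,P);print(u,v);cv2.circle(im,(int(u),int(v)),2,(0,0,255),-1)
    if cam=="scene": im=cv2.resize(im[90:250,110:290],None,fx=3,fy=3)
    cv2.imwrite(f"pics/{cam}1.png",im)
```

```text
[ 0.4657 -0.2199  0.2116] [-179.9986    0.0261   80.3041] [-25.2583  -0.3637   1.1473  91.5053  -0.0255  74.4376]
wrist {'point': [226.7, 247.4], 'confidence': 0.62} [ 0.4626 -0.2233  0.1484]
246.2772629553097 217.90046275902873
457.2664694137127 39.37626020941309
scene {'point': [142.1, 203.0], 'confidence': 0.5} [ 0.4636 -0.2253  0.1477]
205.1481999292534 142.23540647423488
213.01605342583912 171.7140316810054
```

View pics/wrist1.png

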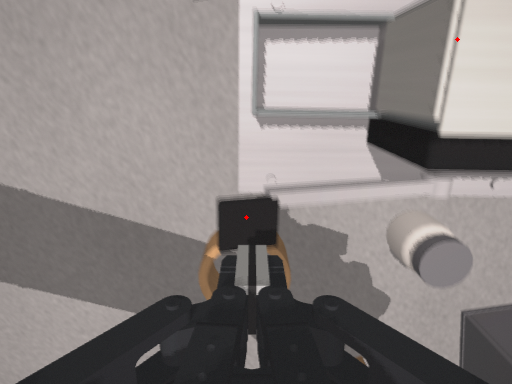

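View pics/scene1.png

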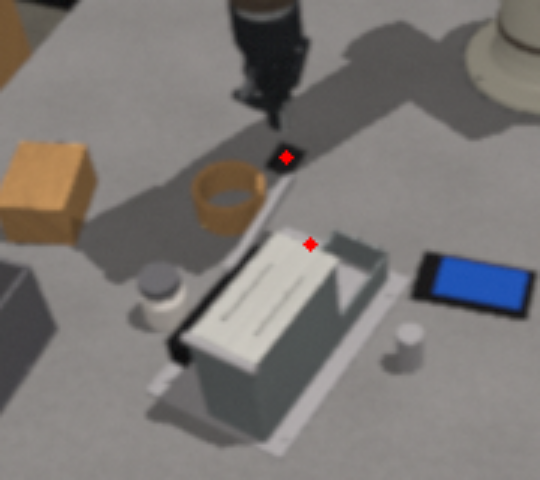

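The wrist view shows the pad at columns 218-278, rows 197-250. The fingertips at column 252 are lined up over it. Tool y runs along dispenser x, so I'll go down and start pressing, following the pad's arc.

Call:
{"api": "play_rows", "payload": {"targets": [{"fingers": -1, "x": 0, "y": 0, "z": 0.015, "wx": 0, "wy": 0, "wz": 0}, {"fingers": -1, "x": 0, "y": 0, "z": 0.03, "wx": 0, "wy": 0, "wz": 0}, {"fingers": -1, "x": 0, "y": 0, "z": 0.038, "wx": 0, "wy": 0, "wz": 0}, {"fingers": -1, "x": 0, "y": 0, "z": 0.041, "wx": 0, "wy": 0, "wz": 0}, {"fingers": -1, "x": 0, "y": 0, "z": 0.044, "wx": 0, "wy": 0, "wz": 0}, {"fingers": -1, "x": 0, "y": 0, "z": 0.047, "wx": 0, "wy": 0, "wz": 0}, {"fingers": -1, "x": 0, "y": -0.001, "z": 0.05, "wx": 0, "wy": 0, "wz": 0}, {"fingers": -1, "x": 0, "y": -0.002, "z": 0.053, "wx": 0, "wy": 0, "wz": 0}, {"fingers": -1, "x": 0, "y": -0.002, "z": 0.056, "wx": 0, "wy": 0, "wz": 0}, {"fingers": -1, "x": 0, "y": -0.003, "z": 0.059, "wx": 0, "wy": 0, "wz": 0}, {"fingers": -1, "x": 0, "y": -0.004, "z": 0.062, "wx": 0, "wy": 0, "wz": 0}, {"fingers": -1, "x": 0, "y": -0.004, "z": 0.065, "wx": 0, "wy": 0, "wz": 0}, {"fingers": -1, "x": 0, "y": -0.005, "z": 0.068, "wx": 0, "wy": 0, "wz": 0}, {"fingers": -1, "x": 0, "y": -0.005, "z": 0.072, "wx": 0, "wy": 0, "wz": 0}, {"fingers": -1, "x": 0, "y": -0.006, "z": 0.076, "wx": 0, "wy": 0, "wz": 0}, {"fingers": -1, "x": 0, "y": -0.006, "z": 0.08, "wx": 0, "wy": 0, "wz": 0}]}}

```text
time: 4.5
ee_pos: [0.4595, -0.2155, 0.1334]
tcp_rot: [179.9, 0.0, 80.4]
wrist_force: [-2.8, 0.1, 7.6]
opening: -0.0004
```

Call:
{"api": "play_rows", "payload": {"targets": [{"fingers": -1, "x": 0, "y": 0, "z": 0.004, "wx": 0, "wy": 0, "wz": 0}, {"fingers": -1, "x": 0, "y": 0, "z": 0.008, "wx": 0, "wy": 0, "wz": 0}, {"fingers": -1, "x": 0, "y": -0.001, "z": 0.012, "wx": 0, "wy": 0, "wz": 0}, {"fingers": -1, "x": 0, "y": -0.001, "z": 0.016, "wx": 0, "wy": 0, "wz": 0}, {"fingers": -1, "x": 0, "y": -0.001, "z": 0.02, "wx": 0, "wy": 0, "wz": 0}, {"fingers": -1, "x": 0, "y": -0.001, "z": 0.024, "wx": 0, "wy": 0, "wz": 0}, {"fingers": -1, "x": 0, "y": -0.001, "z": 0.028, "wx": 0, "wy": 0, "wz": 0}, {"fingers": -1, "x": 0, "y": -0.001, "z": 0.032, "wx": 0, "wy": 0, "wz": 0}, {"fingers": -1, "x": 0, "y": -0.001, "z": 0.035, "wx": 0, "wy": 0, "wz": 0}, {"fingers": -1, "x": 0, "y": -0.001, "z": 0.038, "wx": 0, "wy": 0, "wz": 0}, {"fingers": -1, "x": 0, "y": -0.001, "z": 0.04, "wx": 0, "wy": 0, "wz": 0}, {"fingers": -1, "x": 0, "y": -0.001, "z": 0.04, "wx": 0, "wy": 0, "wz": 0}]}}

```text
time: 5.5
ee_pos: [0.4594, -0.2155, 0.0932]
tcp_rot: [179.8, 0.0, 80.4]
wrist_force: [1.9, -1.2, 5.5]
opening: -0.0002
```

Call:
{"api": "play_rows", "payload": {"targets": [{"fingers": -1, "x": 0, "y": 0, "z": 0.001, "wx": 0, "wy": 0, "wz": 0}, {"fingers": -1, "x": 0, "y": 0, "z": 0.002, "wx": 0, "wy": 0, "wz": 0}, {"fingers": -1, "x": 0, "y": 0, "z": 0.003, "wx": 0, "wy": 0, "wz": 0}, {"fingers": -1, "x": 0, "y": 0, "z": 0.003, "wx": 0, "wy": 0, "wz": 0}, {"fingers": -1, "x": 0, "y": 0, "z": 0.003, "wx": 0, "wy": 0, "wz": 0}]}}

```text
time: 5.92
ee_pos: [0.4595, -0.2156, 0.0906]
tcp_rot: [179.8, 0.0, 80.4]
wrist_force: [2.4, -0.5, 5.9]
opening: 0.0
```

Run:
```python
from h import *
np.set_printoptions(precision=4,suppress=True)
o=bot.get_obs();print(o["ee_pos"],o["wrist_force"])
for cam in["scene","top"]:
    im,d=bot.camera(cam)
    for n in("lid_front","roller_center"):
      for x in bot.place_of(n,cam)[:2]: print(cam,n,x, at(cam,d,x["point"]))
    im=cv2.resize(im[90:250,110:290] if cam=="scene" else im[110:260,250:390],None,fx=3,fy=3)
    cv2.imwrite(f"pics/{cam}2.png",im)
```

```text
[ 0.4595 -0.2156  0.0906] [ 2.4164 -0.5395  5.9422]
scene lid_front {'point': [153.6, 198.3], 'confidence': 0.96} [ 0.6279 -0.159   0.2681]
scene roller_center {'point': [176.4, 229.4], 'confidence': 0.56} [ 0.5022 -0.1135  0.0405]
top lid_front {'point': [166.7, 299.7], 'confidence': 0.8} [ 0.6469 -0.1418  0.2733]
top lid_front {'point': [193.8, 297.9], 'confidence': 0.68} [ 0.5735 -0.1383  0.2043]
top roller_center {'point': [185.7, 341.1], 'confidence': 0.69} [ 0.6207 -0.303   0.0738]
top roller_center {'point': [221.0, 287.7], 'confidence': 0.62} [ 0.5043 -0.1114  0.0411]
```

View pics/scene2.png

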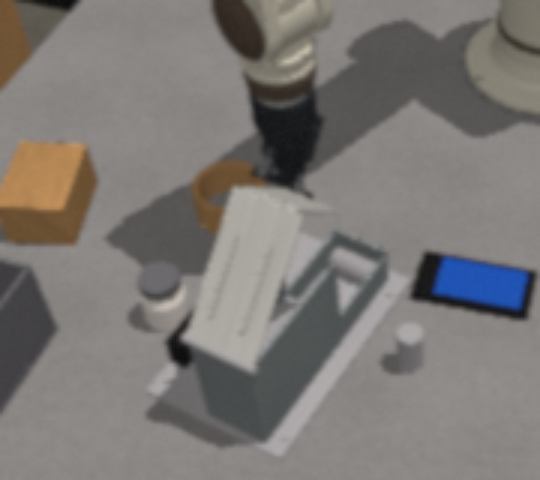

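View pics/top2.png

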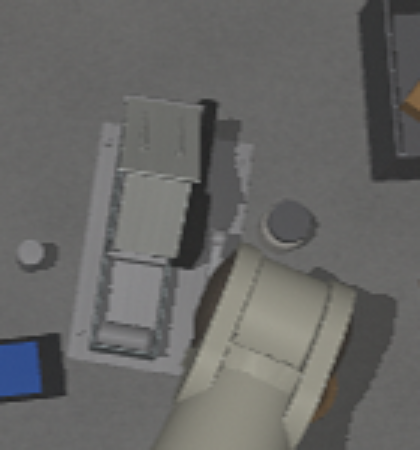

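The roller is out and lies against the tray's front rim: crop (350,262) in the scene view and (127,338) in the top view. The lid edge is at about 0.27 m and the force shows no stop yet, so I'll creep down to the stop.

Call:
{"api": "play_rows", "payload": {"targets": [{"fingers": -1, "x": 0, "y": 0, "z": 0.001, "wx": 0, "wy": 0, "wz": 0}, {"fingers": -1, "x": 0, "y": 0, "z": 0.0015, "wx": 0, "wy": 0, "wz": 0}, {"fingers": -1, "x": 0, "y": 0, "z": 0.002, "wx": 0, "wy": 0, "wz": 0}, {"fingers": -1, "x": 0, "y": 0, "z": 0.002, "wx": 0, "wy": 0, "wz": 0}]}}

```text
time: 6.55
ee_pos: [0.4596, -0.2156, 0.0886]
tcp_rot: [179.8, 0.0, 80.4]
wrist_force: [2.5, 0.3, 6.1]
opening: -0.0003
```

Call:
{"api": "play_rows", "payload": {"targets": [{"fingers": -1, "x": 0, "y": 0, "z": 0.001, "wx": 0, "wy": 0, "wz": 0}, {"fingers": -1, "x": 0, "y": 0, "z": 0.0015, "wx": 0, "wy": 0, "wz": 0}, {"fingers": -1, "x": 0, "y": 0, "z": 0.002, "wx": 0, "wy": 0, "wz": 0}, {"fingers": -1, "x": 0, "y": 0, "z": 0.002, "wx": 0, "wy": 0, "wz": 0}]}}

```text
time: 6.88
ee_pos: [0.4597, -0.2157, 0.0875]
tcp_rot: [179.8, 0.0, 80.4]
wrist_force: [0.1, 0.6, 11.5]
opening: -0.0002
```

Call:
{"api": "play_rows", "payload": {"targets": [{"fingers": -1, "x": 0, "y": 0, "z": 0.0005, "wx": 0, "wy": 0, "wz": 0}, {"fingers": -1, "x": 0, "y": 0, "z": 0.001, "wx": 0, "wy": 0, "wz": 0}, {"fingers": -1, "x": 0, "y": 0, "z": 0.001, "wx": 0, "wy": 0, "wz": 0}, {"fingers": -1, "x": 0, "y": 0, "z": 0.001, "wx": 0, "wy": 0, "wz": 0}]}}

```text
time: 7.22
ee_pos: [0.4599, -0.2157, 0.0873]
tcp_rot: [179.7, 0.1, 80.4]
wrist_force: [-2.5, 1.9, 18.4]
opening: 0.0003
```

Run:
```python
from h import *
np.set_printoptions(precision=4,suppress=True)
o=bot.get_obs();print(o["ee_pos"],o["wrist_force"])
cam="scene"
im,d=bot.camera(cam)
for n in("lid_front","roller_center"):
      for x in bot.place_of(n,cam)[:2]: print(cam,n,x, at(cam,d,x["point"]))
R=np.array([[.986,.1668],[-.1668,.986]]);O=np.array([.590,-.135])
for a in(.75,.8,.85):
    v=np.array([-.169,.004]);x=.165+v[0]*np.cos(a)+v[1]*np.sin(a);z=.149-v[0]*np.sin(a)+v[1]*np.cos(a)
    print(a,z,proj(cam,[*(O+R@[x,0]),z]))
im=cv2.resize(im[90:250,110:290],None,fx=4,fy=4 if 0 else 3.7);cv2.imwrite("pics/scene3.png",im)
```

```text
[ 0.4599 -0.2157  0.0873] [-2.5017  1.8649 18.3729]
scene lid_front {'point': [153.4, 196.5], 'confidence': 0.72} [ 0.6284 -0.1648  0.2675]
scene roller_center {'point': [180.7, 224.3], 'confidence': 0.43} [ 0.5179 -0.1287  0.0275]
scene roller_center {'point': [209.9, 247.5], 'confidence': 0.27} [ 0.6165 -0.004   0.0248]
0.75 0.26712370591943874 (np.float64(202.6773895577513), np.float64(156.3152265157519), np.float64(1.0742516404039173))
0.8 0.273020006199408 (np.float64(201.40336472143383), np.float64(156.22446403188582), np.float64(1.066248471718606))
0.85 0.2786063210522494 (np.float64(200.06878961775294), np.float64(156.26560175907355), np.float64(1.0583284695993807))
```

View pics/scene3.png

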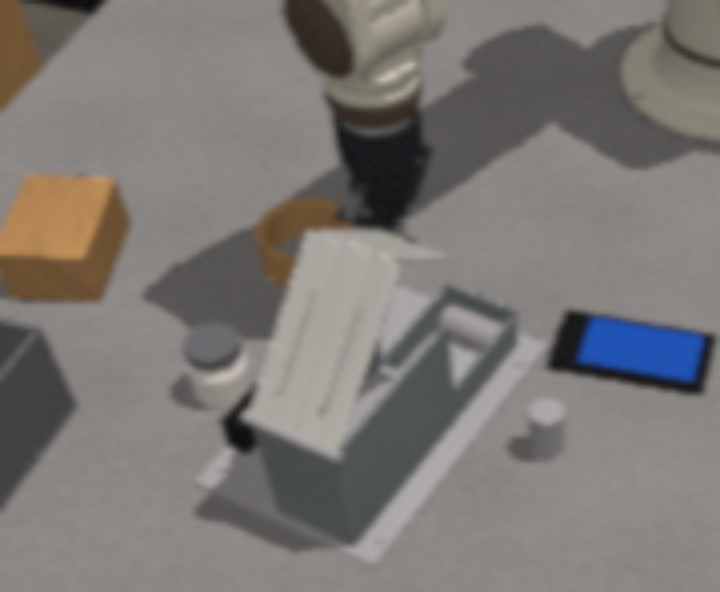

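The lever is at its hard stop: motion ceased and the force rose to 18 N. The lid is fully up and the roller is in the tray. Now I'll let the lever up slowly.

Call:
{"api": "play_rows", "payload": {"targets": [{"fingers": -1, "x": 0, "y": 0, "z": -0.001, "wx": 0, "wy": 0, "wz": 0}, {"fingers": -1, "x": 0, "y": 0, "z": -0.002, "wx": 0, "wy": 0, "wz": 0}, {"fingers": -1, "x": 0, "y": 0, "z": -0.0035, "wx": 0, "wy": 0, "wz": 0}, {"fingers": -1, "x": 0, "y": 0, "z": -0.005, "wx": 0, "wy": 0, "wz": 0}, {"fingers": -1, "x": 0, "y": 0, "z": -0.0065, "wx": 0, "wy": 0, "wz": 0}, {"fingers": -1, "x": 0, "y": 0, "z": -0.008, "wx": 0, "wy": 0, "wz": 0}, {"fingers": -1, "x": 0, "y": 0, "z": -0.0095, "wx": 0, "wy": 0, "wz": 0}, {"fingers": -1, "x": 0, "y": 0, "z": -0.011, "wx": 0, "wy": 0, "wz": 0}, {"fingers": -1, "x": 0, "y": 0, "z": -0.013, "wx": 0, "wy": 0, "wz": 0}, {"fingers": -1, "x": 0, "y": 0, "z": -0.015, "wx": 0, "wy": 0, "wz": 0}, {"fingers": -1, "x": 0, "y": 0, "z": -0.017, "wx": 0, "wy": 0, "wz": 0}, {"fingers": -1, "x": 0, "y": 0, "z": -0.019, "wx": 0, "wy": 0, "wz": 0}, {"fingers": -1, "x": 0, "y": 0, "z": -0.021, "wx": 0, "wy": 0, "wz": 0}, {"fingers": -1, "x": 0, "y": 0, "z": -0.023, "wx": 0, "wy": 0, "wz": 0}, {"fingers": -1, "x": 0, "y": 0, "z": -0.025, "wx": 0, "wy": 0, "wz": 0}, {"fingers": -1, "x": 0, "y": 0, "z": -0.027, "wx": 0, "wy": 0, "wz": 0}, {"fingers": -1, "x": 0, "y": 0, "z": -0.029, "wx": 0, "wy": 0, "wz": 0}, {"fingers": -1, "x": 0, "y": 0, "z": -0.031, "wx": 0, "wy": 0, "wz": 0}, {"fingers": -1, "x": 0, "y": 0, "z": -0.033, "wx": 0, "wy": 0, "wz": 0}, {"fingers": -1, "x": 0, "y": 0, "z": -0.035, "wx": 0, "wy": 0, "wz": 0}]}}

```text
time: 9.03
ee_pos: [0.4584, -0.2154, 0.1203]
tcp_rot: [180.0, 0.0, 80.4]
wrist_force: [-2.9, 0.6, 6.8]
opening: 0.0001
```

Call:
{"api": "play_rows", "payload": {"targets": [{"fingers": -1, "x": 0, "y": 0, "z": -0.002, "wx": 0, "wy": 0, "wz": 0}, {"fingers": -1, "x": 0, "y": 0, "z": -0.004, "wx": 0, "wy": 0, "wz": 0}, {"fingers": -1, "x": 0, "y": 0, "z": -0.006, "wx": 0, "wy": 0, "wz": 0}, {"fingers": -1, "x": 0, "y": 0, "z": -0.008, "wx": 0, "wy": 0, "wz": 0}, {"fingers": -1, "x": 0, "y": 0.001, "z": -0.01, "wx": 0, "wy": 0, "wz": 0}, {"fingers": -1, "x": 0, "y": 0.001, "z": -0.012, "wx": 0, "wy": 0, "wz": 0}, {"fingers": -1, "x": 0, "y": 0.001, "z": -0.014, "wx": 0, "wy": 0, "wz": 0}, {"fingers": -1, "x": 0, "y": 0.002, "z": -0.016, "wx": 0, "wy": 0, "wz": 0}, {"fingers": -1, "x": 0, "y": 0.002, "z": -0.018, "wx": 0, "wy": 0, "wz": 0}, {"fingers": -1, "x": 0, "y": 0.002, "z": -0.0195, "wx": 0, "wy": 0, "wz": 0}, {"fingers": -1, "x": 0, "y": 0.003, "z": -0.021, "wx": 0, "wy": 0, "wz": 0}, {"fingers": -1, "x": 0, "y": 0.003, "z": -0.0225, "wx": 0, "wy": 0, "wz": 0}, {"fingers": -1, "x": 0, "y": 0.003, "z": -0.024, "wx": 0, "wy": 0, "wz": 0}, {"fingers": -1, "x": 0, "y": 0.004, "z": -0.0255, "wx": 0, "wy": 0, "wz": 0}, {"fingers": -1, "x": 0, "y": 0.004, "z": -0.027, "wx": 0, "wy": 0, "wz": 0}, {"fingers": -1, "x": 0, "y": 0.004, "z": -0.0285, "wx": 0, "wy": 0, "wz": 0}]}}

```text
time: 10.37
ee_pos: [0.4632, -0.2162, 0.1492]
tcp_rot: [179.8, 0.0, 80.4]
wrist_force: [1.8, -0.9, 5.4]
opening: 0.0003
```

Call:
{"api": "play_rows", "payload": {"targets": [{"fingers": -1, "x": 0, "y": 0, "z": -0.001, "wx": 0, "wy": 0, "wz": 0}, {"fingers": -1, "x": 0, "y": 0, "z": -0.002, "wx": 0, "wy": 0, "wz": 0}, {"fingers": -1, "x": 0, "y": 0, "z": -0.003, "wx": 0, "wy": 0, "wz": 0}, {"fingers": -1, "x": 0, "y": 0.001, "z": -0.004, "wx": 0, "wy": 0, "wz": 0}, {"fingers": -1, "x": 0, "y": 0.001, "z": -0.005, "wx": 0, "wy": 0, "wz": 0}, {"fingers": -1, "x": 0, "y": 0.001, "z": -0.006, "wx": 0, "wy": 0, "wz": 0}, {"fingers": -1, "x": 0, "y": 0.001, "z": -0.007, "wx": 0, "wy": 0, "wz": 0}, {"fingers": -1, "x": 0, "y": 0.001, "z": -0.0075, "wx": 0, "wy": 0, "wz": 0}, {"fingers": -1, "x": 0, "y": 0.001, "z": -0.008, "wx": 0, "wy": 0, "wz": 0}, {"fingers": -1, "x": 0, "y": 0.001, "z": -0.0085, "wx": 0, "wy": 0, "wz": 0}, {"fingers": -1, "x": 0, "y": 0.001, "z": -0.009, "wx": 0, "wy": 0, "wz": 0}, {"fingers": -1, "x": 0, "y": 0.001, "z": -0.0095, "wx": 0, "wy": 0, "wz": 0}, {"fingers": -1, "x": 0, "y": 0.001, "z": -0.01, "wx": 0, "wy": 0, "wz": 0}, {"fingers": -1, "x": 0, "y": 0.001, "z": -0.0105, "wx": 0, "wy": 0, "wz": 0}, {"fingers": -1, "x": 0, "y": 0.001, "z": -0.011, "wx": 0, "wy": 0, "wz": 0}, {"fingers": -1, "x": 0, "y": 0.001, "z": -0.0115, "wx": 0, "wy": 0, "wz": 0}, {"fingers": -1, "x": 0, "y": 0.001, "z": -0.012, "wx": 0, "wy": 0, "wz": 0}, {"fingers": -1, "x": 0, "y": 0.001, "z": -0.0125, "wx": 0, "wy": 0, "wz": 0}, {"fingers": -1, "x": 0, "y": 0.001, "z": -0.013, "wx": 0, "wy": 0, "wz": 0}]}}

```text
time: 11.95
ee_pos: [0.4642, -0.2163, 0.1617]
tcp_rot: [179.9, 0.0, 80.4]
wrist_force: [4.6, -0.1, 3.8]
opening: 0.0001
```

Call:
{"api": "play_rows", "payload": {"targets": [{"fingers": -1, "x": 0, "y": 0, "z": -0.0005, "wx": 0, "wy": 0, "wz": 0}, {"fingers": -1, "x": 0, "y": 0, "z": -0.001, "wx": 0, "wy": 0, "wz": 0}, {"fingers": -1, "x": 0, "y": 0, "z": -0.0015, "wx": 0, "wy": 0, "wz": 0}, {"fingers": -1, "x": 0, "y": 0, "z": -0.002, "wx": 0, "wy": 0, "wz": 0}, {"fingers": -1, "x": 0, "y": 0, "z": -0.0025, "wx": 0, "wy": 0, "wz": 0}, {"fingers": -1, "x": 0, "y": 0, "z": -0.003, "wx": 0, "wy": 0, "wz": 0}, {"fingers": -1, "x": 0, "y": 0, "z": -0.0035, "wx": 0, "wy": 0, "wz": 0}, {"fingers": -1, "x": 0, "y": 0, "z": -0.004, "wx": 0, "wy": 0, "wz": 0}]}}

```text
time: 12.62
ee_pos: [0.4632, -0.216, 0.1646]
tcp_rot: [-180.0, -0.0, 80.4]
wrist_force: [0.6, 0.9, -0.2]
opening: 0.0002
```

The force has dropped to zero with the lever at its top, so the lid is shut. I'll back off gently, then move clear.

Call:
{"api": "play_rows", "payload": {"targets": [{"fingers": -1, "x": 0, "y": 0, "z": -0.001, "wx": 0, "wy": 0, "wz": 0}, {"fingers": -1, "x": 0, "y": 0, "z": -0.002, "wx": 0, "wy": 0, "wz": 0}, {"fingers": -1, "x": 0, "y": 0, "z": -0.004, "wx": 0, "wy": 0, "wz": 0}, {"fingers": -1, "x": 0, "y": 0, "z": -0.008, "wx": 0, "wy": 0, "wz": 0}, {"fingers": -1, "x": 0, "y": 0, "z": -0.02, "wx": 0, "wy": 0, "wz": 0}, {"fingers": -1, "x": 0, "y": 0, "z": -0.04, "wx": 0, "wy": 0, "wz": 0}, {"fingers": -1, "x": 0, "y": 0, "z": -0.06, "wx": 0, "wy": 0, "wz": 0}, {"fingers": -1, "x": 0, "y": -0.03, "z": -0.08, "wx": 0, "wy": 0, "wz": 0}, {"fingers": -1, "x": 0, "y": -0.06, "z": -0.09, "wx": 0, "wy": 0, "wz": 0}, {"fingers": -1, "x": 0, "y": -0.09, "z": -0.09, "wx": 0, "wy": 0, "wz": 0}, {"fingers": -1, "x": 0, "y": -0.1, "z": -0.09, "wx": 0, "wy": 0, "wz": 0}, {"fingers": -1, "x": 0, "y": -0.1, "z": -0.09, "wx": 0, "wy": 0, "wz": 0}, {"fingers": -1, "x": 0, "y": -0.1, "z": -0.09, "wx": 0, "wy": 0, "wz": 0}]}}

```text
time: 13.7
ee_pos: [0.3652, -0.1996, 0.2556]
tcp_rot: [179.9, 0.0, 80.4]
wrist_force: [0.4, -0.0, -0.5]
opening: 0.0004
```

Run:
```python
from h import *
np.set_printoptions(precision=4,suppress=True)
o=bot.get_obs();print(o["ee_pos"],o["wrist_force"],o["time"])
for cam in["scene","top"]:
    im,d=bot.camera(cam)
    for n in("lid_front","roller_center","lever_pad","tape_roll"):
      for x in bot.place_of(n,cam)[:1]: print(cam,n,x, at(cam,d,x["point"]))
    im=cv2.resize(im[90:250,110:290] if cam=="scene" else im[110:260,250:390],None,fx=4,fy=3.7 if cam=="scene" else 4)
    cv2.imwrite(f"pics/{cam}4.png",im)
```

```text
[ 0.3652 -0.1996  0.2556] [ 0.4346 -0.0222 -0.5308] 13.7
scene lid_front {'point': [169.2, 211.6], 'confidence': 0.82} [ 0.4586 -0.206   0.0024]
scene roller_center {'point': [237.2, 398.6], 'confidence': 0.62} [0.5504 0.5209 0.0068]
scene lever_pad {'point': [143.1, 202.5], 'confidence': 0.5} [ 0.4686 -0.2252  0.1473]
scene tape_roll {'point': [159.3, 186.7], 'confidence': 0.64} [ 0.4774 -0.2982  0.0468]
top lid_front {'point': [195.3, 298.2], 'confidence': 0.97} [ 0.5837 -0.1466  0.1142]
top roller_center {'point': [221.5, 290.9], 'confidence': 0.42} [ 0.5021 -0.1226  0.0423]
top lever_pad {'point': [229.7, 320.3], 'confidence': 0.78} [ 0.4604 -0.2111  0.1521]
top tape_roll {'point': [238.8, 347.9], 'confidence': 0.45} [ 0.3911 -0.191   0.7185]
```

View pics/scene4.png

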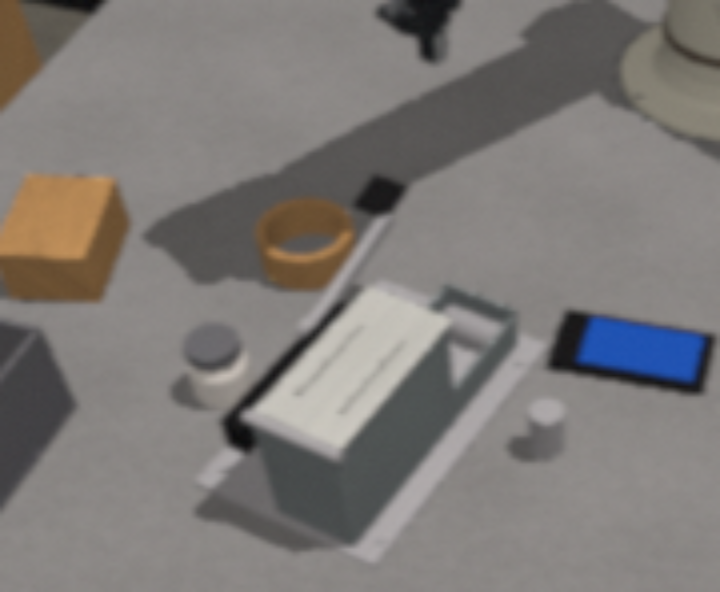

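View pics/top4.png

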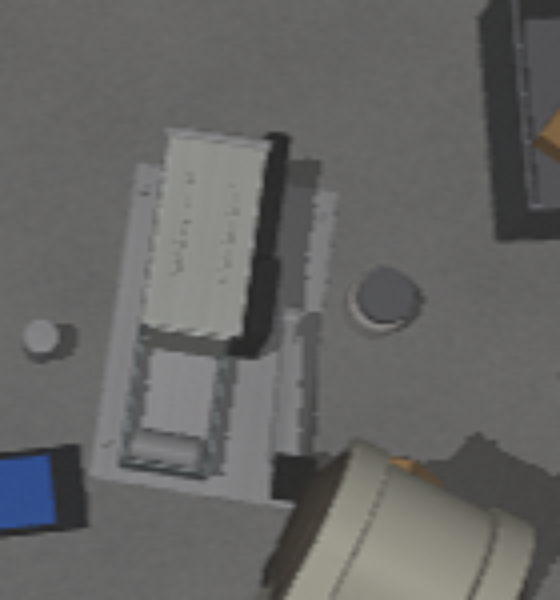

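The lid is shut, the lever is up, the roller lies at the tray's front rim (crop (168,447) in the top view), and the neighbouring things are where they were. I'll hand the job in.

Run:
```python
from workcell import bot
print(bot.job_done())
```

```text
the job is handed in; nothing more can be done
None
```

The job is done and handed in at about 14 s of the 35 s allowed. The roller is in the tray, the lid is shut, and the arm stands clear of the bench things.

- **Press:** I pressed the pad down with closed fingertips until it met its stop. Motion ceased and the force rose from 6 to 18 N. The lid was fully up and the roller rolled out against the tray's front rim.
- **Return:** I let the lever up over about 5 s, slowing to about 6 mm/s at the end. The pad still pushed on the fingers with about 4 N when they were 3 mm below the point where contact ended, so the lid did not drop.
- **Last checks:** Both pictures show the lid shut, the lever up and the roller in the tray. The wrist force was about 0. The jar, terminal, spare roller and carton look unmoved in the crops, and so does the tape roll in the scene view. I did not look again at the wrench.
- **Checks that disagreed:**
  - The networks gave some wrong positions for the lid front, roller and tape roll in the last pictures. I went by the pictures there.
  - With the lid up, the scene camera put its front edge at 0.268 m by the depth reading, against the expected 0.278 m. I took the stop and the force rise as the proof that it was fully open.

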